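# Load the flower die into the press carrier, pattern up, and lock it

## Robot

A 6-joint arm with a two-finger parallel gripper is mounted at the origin on the work surface. World frame = base frame: x ahead of the robot, y to its left, z up, the work surface at z = 0. Lengths are in m, angles in rad, forces in N, time in s.
With the tool pointing down it reaches from about 0.3 to 0.775 m from the base axis. Payload 14.6 kg.
Tool frame: the origin (TCP) lies between the finger pads; the fingertips stand 19 mm ahead of it and the grasp point (between the pads) is the TCP; z points along the fingers, y is the line along which they close (so a half turn about z gives the same grasp; the last joint's range is limited). The gripper opens to 85 mm and grips with 20 to 120 N. Pads are 22 mm wide; open, the fingers measure 114 mm over their backs; the gripper's body (76 mm by 85 mm) begins 54 mm behind the grasp point. The pads swing forward as they close: fully open they stand 13 mm farther back than shut.
Start: joints at [1.18, 0.3, 1.521, -0, 1.321, -0.067], TCP at [0.175, 0.521, 0.25] pointing down, gripper open.
Joint ranges: [-3.03, 3.03], [-0.79, 2.21], [0.23, 2.52], [-1.04, 4.18], [0, 3.07], [-2.55, 2.55]. Speed limits (rad/s): [2.22, 2.22, 2.57, 3.14, 3.14, 3.14].

## Interface

Orientations are given as a unit quaternion [x, y, z, w].
In Python, from station import read_state, camera, camera_params, hand_in gives the robot as it stands.
- The arm moves only by the tool apply_moves, never from a script. Its argument "targets" is a list of rows, each a list of 6 numbers: the shift along the tool's x, y, z in cm, then the turn, a rotation vector about the tool's x, y, z in degrees. In form: [[tx, ty, tz, rx, ry, rz], ...]. A call has 1 to 5 rows; each row shifts and turns the commanded pose from where the row before left it, along the tool's axes as they then stand; what a row does not reach is not made up. A row lasts 1/10 s, in which the tool goes at most 50 mm and 8.59 degrees, less where a joint would pass 70% of its speed; a pose out of reach is approached as far as the arm can. A call is refused whole if a number of a shift passes 5 or a number of a turn 8.59, either way. A call with a gripper value outside its range is refused whole. "claw" is the finger opening in cm, from 0 to 8.54, set as the call begins (left out, the last holds). The fingers move at their own pace and stop on an object; the grip force is fixed at half the most. Time passes only in rows, so rows that do not move let the fingers close. It gives the time, the measured TCP pose, the force, the opening and the grip force at its end, in the units of the state.
- read_state(): the state, without advancing time (a new reading comes with each control period).
- camera(name): name is "scene" or "top"; returns the picture (384x512x3 uint8, red, green, blue); there is no depth.
- camera_params(name): a dict with "camera_matrix" (3x3 intrinsics, pixels), "view" (4x4, takes a point from world to camera coordinates). Camera axes: x right, y up, looking along -z (the intrinsics and any distortion apply to the point x, -y, -z); pixel columns grow to the right and rows downward; lengths in m; the calibration is good to about 2 mm. A picture is of the moment at which its call begins. camera_params takes no time and is no camera call.
- hand_in(): hands the job in; it is judged then, once.
The state is a dict: "time_s": time; "q": joint angles; "dq": joint speeds; "effort": joint torques, N m; "eef_pos": TCP position; "tool_rot": TCP orientation; "force": force on the tool from outside, world axes, zero at the start; "wrist_torque": the same for the moment, N m; "width": opening from 0.0 (shut) to 1.0 (fully open); "grasp_force": force on a finger pad.
Only numpy, scipy, OpenCV 4.12 (cv2) and the standard library are available. Lean on these libraries where they do the work, as an engineer would, in place of code of your own. Each camera call takes 0.05 s, during which the arm holds its last target. There are 200 camera calls.

## Task

Take the blue flower die out of the drying rack and set it in the round nest of the metal die carrier with its brass flower pattern facing up, pressing it down past the spring balls until it is fully home and level. Then slide the red lock grip along its track until it stands at the red mark, so that its tongue lies over the die's rim. Leave the green die standing in the rack and do not disturb the sugar jar or the mug.

Things in the scene. Friction and masses are not known exactly. Their poses are not given: they have to be found in the camera images.
- flower_die: Die to load: white foot flange 62 mm dia, 12 mm thick (lowest 5 mm tapered to 58 mm), then a blue cylinder 48 mm dia, 28 mm tall, with a 2 mm brass flower on its end; 0.2 kg. Origin: centre of the flange's flat underside; z axis points towards the flower. Starts standing on its flange's edge in one place of the rack, z axis level, flower to the rack's front.
- flower_die_top (a point): Centre of the flower pattern's top, 42 mm from the origin along the die's z axis.
- bar_die: The other die, same shape and size, green cylinder with dark bars as its pattern. Stands in the other place of the rack, 110 mm from the flower die; it stays there.
- rack: Fixed wooden drying rack 75 x 230 mm. Origin: centre of underside; -x is its front. Each place (y = +55 or -55 mm) has a 62 mm wide back board reaching 42 mm above the table behind the flange, a 14 mm high step under the die's cylinder and 18 mm high blocks beside the flange. A standing die's axis is 39 mm above the table; lift it at least 35 mm to clear the rack.
- carrier: Fixed aluminium die carrier plate, 130 mm along its x; its y runs from -47 to +103 mm; 18 mm thick. Origin: on the table under the centre of the nest. The lock slide's track runs along its x at y = +75 mm.
- nest (a point): Centre of the nest's floor, 6 mm above the table. Round pocket of 64 mm diameter, 12 mm deep (mouth 18 mm above the table). Three spring balls in its wall hold the flange several mm proud, perhaps tilted, until it is pressed down with roughly 10 to 25 N; fully home, the flange's underside lies on this floor and its top is flush with the plate.
- lock (a joint): Position of the lock slide along the carrier's x in m: 0 to 0.080, starts near 0 (tongue clear of the nest); 0.045 is at the red mark, with the tongue over the die's flange. It has light friction and stays where it is left.
- lock_grip (a point): Centre of the red grip of the lock slide: 14 mm along the carrier's x, 18 mm along y, 28 mm tall, its top 56 mm and this point 42 mm above the table. A tongue 12 mm wide reaches from its foot towards the nest, 2.5 to 8.5 mm above the plate, to 26.5 mm from the nest's centre line.
- mark (a point): Point on the plate's top in the track's middle, level with the red mark: the grip should stand here.
- sugar_jar: Bystander: white sugar jar with steel cap, 64 mm diameter, 100 mm tall. Origin: centre of underside.
- cup: Bystander: blue mug, 76 mm diameter, 85 mm tall. Origin: centre of underside.
Mind the look-alikes: they are no part of the job. What is shaped like the flower_die but orange is not meant. There is more than one size of the carrier; the job needs the larger.

How it is judged:
On the way, in this order (a step that is already met when the one before it is completed fails the run):
1. the flower die is fully home in the nest, pattern up (horizontal distance between flower_die and nest below 0.003 m and z of flower_die in the frame of nest below 0.002 m and angle between flower_die's own z axis and vertical below 0.04 rad), for 0.2 s.
2. the lock grip is at the red mark (value of joint lock between 0.039 and 0.051 m), for 0.2 s.
At the end, for the whole second after the job is handed in: The flower die rests pattern up in the nest, centred within 3 mm, its underside within 2 mm of the nest floor and level within 0.04 rad, and the lock slide reads 0.045 within 0.006 m; the green die still stands in its place (within 15 mm) (all of step 1 and all of step 2 and linear speed of flower_die below 0.01 m/s and distance of bar_die from where it was at the start of the episode below 0.015 m); the robot touches nothing.
It fails at once if the green die is knocked or moved out of its place (distance of bar_die from where it was at the start of the episode above 0.015 m).
It fails at once if the sugar jar or mug is moved more than 30 mm (distance of any of sugar_jar, cup from where it was at the start of the episode above 0.03 m).
It also fails if it takes over 64 s, if anything falls off the work surface, if the arm or the gripper's body presses on something with over 40 N, if the wrist force passes 120 N, or if a joint passes its speed limit or range.

## Working session

There is one attempt and no reset: what is moved stays moved. The work goes in short steps, Python scripts to look and compute and a tool call to move; the robot and the scene stay as the last step left them, time stands still between calls to the robot, and variables do not carry over. Pictures are saved under pics/ and viewed, at most 11 in all, crops included, and the job is handed in when it is done.

Besides the shell and the picture viewer there is one more tool, called after "Request:" by a JSON object that holds its "op" and its "data", one argument or row to a line. apply_moves: Moves the arm, as the interface text tells. Its arguments: {"type":"object","properties":{"targets":{"type":"array"},"claw":{"type":"number"}},"required":["targets"]}

```bash
mkdir -p pics; ls; python3 - <<'E'
from station import *
import cv2,numpy as np
for n in("scene","top"):
    im=camera(n); cv2.imwrite(f"pics/{n}0.png",cv2.cvtColor(im,cv2.COLOR_RGB2BGR)); 
    p=camera_params(n); print(n,np.round(p["camera_matrix"],1).tolist(),np.round(p["view"],3).tolist(),[k for k in p])
s=read_state();print(s)
E
```

```text
pics
scene [[352.3, 0.0, 252.3], [0.0, 352.3, 184.2], [0.0, 0.0, 1.0]] [[-0.2, 0.98, -0.011, 0.094], [-0.765, -0.149, 0.626, 0.371], [0.612, 0.134, 0.779, -1.239], [0.0, 0.0, 0.0, 1.0]] ['camera_matrix', 'view']
top [[363.0, 0.0, 257.6], [0.0, 363.0, 191.6], [0.0, 0.0, 1.0]] [[0.008, -0.999, -0.034, 0.039], [0.994, 0.005, 0.106, -0.539], [-0.106, -0.035, 0.994, -0.895], [0.0, 0.0, 0.0, 1.0]] ['camera_matrix', 'view']
{'time_s': 0.1, 'q': array([ 1.18036016e+00,  3.00383437e-01,  1.52151678e+00, -3.32639745e-05,
        1.32070833e+00, -6.66155352e-02]), 'dq': array([ 0.00015818, -0.0033486 , -0.0020236 , -0.00027351, -0.00081258,
       -0.00176532]), 'effort': array([ 4.85115088e-04, -5.44381392e+01, -3.62374234e+01, -6.58254976e-05,
        3.14221244e-03,  5.14890939e-05]), 'eef_pos': array([0.17494958, 0.52123074, 0.24979659]), 'tool_rot': array([ 1.61199740e-01,  9.86921671e-01, -4.98391161e-04, -9.93777003e-05]), 'force': array([-0.85012111, -0.76513064,  0.02328704]), 'wrist_torque': array([-0.04102806, -0.00226981, -0.00168167]), 'grasp_force': 0.0, 'width': 0.9970183076010863}
```

View pics/scene0.png

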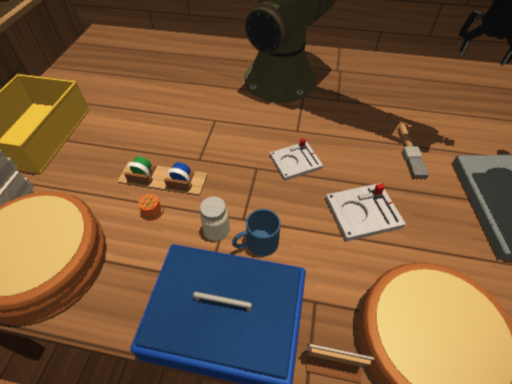

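View pics/top0.png

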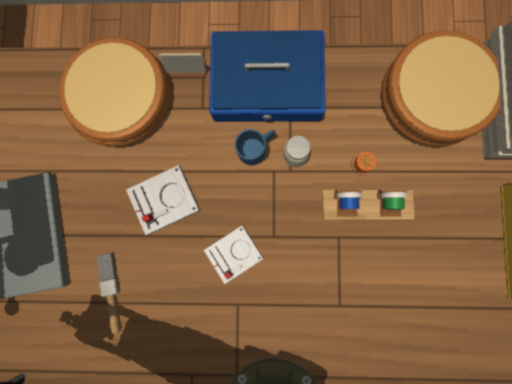

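The scene picture shows the rack with green and blue dies at (140,168) and (179,175), and the larger carrier at (365,210). In the top view, the blue die is at (348,201), the carrier at (162,200) with its nest near (173,196), and the red grip near (147,217).

```bash
cat > h.py <<'E'
from station import *
import cv2,numpy as np
def snap(n,f=None):
    im=cv2.cvtColor(camera(n),cv2.COLOR_RGB2BGR)
    if f: cv2.imwrite(f"pics/{f}.png",im)
    return im
def ray(n,uv):
    p=camera_params(n);K=np.array(p["camera_matrix"]);V=np.array(p["view"])
    d=np.linalg.inv(K)@[uv[0],uv[1],1];d=d*[1,-1,-1]
    R=V[:3,:3];return -R.T@V[:3,3],R.T@d
def plane(n,uv,z):
    c,d=ray(n,uv);return c+d*(z-c[2])/d[2]
def proj(n,P):
    p=camera_params(n);K=np.array(p["camera_matrix"]);V=np.array(p["view"])
    q=V[:3,:3]@P+V[:3,3];q=K@(q*[1,-1,-1]);return q[:2]/q[2]
def tri(a,b):
    (c1,d1),(c2,d2)=ray("scene",a),ray("top",b)
    A=np.c_[d1,-d2];s=np.linalg.lstsq(A,c2-c1,rcond=None)[0]
    p,q=c1+s[0]*d1,c2+s[1]*d2;return (p+q)/2,np.linalg.norm(p-q)
def blobs(im,lo,hi,roi,amin=15):
    x0,y0,x1,y1=roi;h=cv2.cvtColor(im,cv2.COLOR_BGR2HSV)[y0:y1,x0:x1]
    m=cv2.inRange(h,np.array(lo),np.array(hi));n,l,s,c=cv2.connectedComponentsWithStats(m)
    return [(s[i][:5]+[x0,y0,0,0,0],c[i]+[x0,y0]) for i in range(1,n) if s[i][4]>=amin],m
E
python3 - <<'E'
from h import *
t=cv2.imread("pics/top0.png");s=cv2.imread("pics/scene0.png")
for nm,lo,hi in(("blue",(100,130,60),(130,255,255)),("green",(50,100,40),(85,255,255))):
    for n,im,roi in(("top",t,(310,170,430,235)),("scene",s,(105,140,225,205))):
        for b in blobs(im,lo,hi,roi)[0]: print(nm,n,b[0],b[1],plane(n,b[1],.05).round(3))
for n,im,roi in(("top",t,(115,150,215,250)),("scene",s,(315,165,420,250))):
    for b in blobs(im,(0,0,110),(180,60,255),roi,100)[0]: print("white",n,b)
    m=blobs(im,(0,0,110),(180,60,255),roi,100)[1]
    cs=max(cv2.findContours(m,cv2.RETR_EXTERNAL,cv2.CHAIN_APPROX_NONE)[0],key=cv2.contourArea)
    ap=cv2.approxPolyDP(cs,5,True)[:,0]+np.array(roi[:2]);print("corners",ap.tolist(),[plane(n,a,.018).round(3)[:2].tolist() for a in ap])
    for r in((0,120,70),(10,255,255)),((170,120,70),(180,255,255)):
        for b in blobs(im,*r,roi,6)[0]: print("red",n,b[0],b[1],plane(n,b[1],.05).round(3))
a=cv2.resize(t[150:250,115:215],None,fx=5,fy=5,interpolation=cv2.INTER_CUBIC)
a2=cv2.resize(t[175:230,315:425],(700,350),interpolation=cv2.INTER_CUBIC)
cv2.imwrite("pics/c1.png",a);cv2.imwrite("pics/c2.png",a2)
E
```

```text
blue top [340 198  18  11 179] [348.58100559 202.63687151] [ 0.51  -0.182  0.05 ]
blue scene [173 163  17  11  85] [181.98823529 166.76470588] [ 0.501 -0.18   0.05 ]
blue scene [171 173  14   7  58] [176.79310345 176.22413793] [ 0.534 -0.182  0.05 ]
green top [384 198  20  11 212] [393.5754717 203.       ] [ 0.51  -0.291  0.05 ]
green scene [134 157  16  12  97] [142.43298969 161.2371134 ] [ 0.502 -0.289  0.05 ]
green scene [131 167  14   7  54] [136.74074074 170.24074074] [ 0.535 -0.291  0.05 ]
white top (array([ 127,  166,   72,   69, 2795]), array([162.97745975, 199.11556351]))
corners [[178, 166], [127, 189], [134, 209], [141, 206], [137, 216], [145, 234], [198, 210]] [[0.606, 0.252], [0.545, 0.385], [0.493, 0.364], [0.501, 0.346], [0.475, 0.355], [0.429, 0.332], [0.491, 0.197]]
red top [142 215   9   7  47] [146.25531915 217.74468085] [0.47 0.32 0.05]
white scene (array([ 327,  185,   78,   53, 2353]), array([362.51806205, 211.88992775]))
corners [[375, 185], [327, 195], [347, 237], [404, 224], [382, 198], [376, 200], [385, 221], [367, 189]] [[0.44, 0.319], [0.496, 0.2], [0.61, 0.254], [0.548, 0.385], [0.479, 0.336], [0.489, 0.321], [0.548, 0.341], [0.457, 0.299]]
red scene [374 183  11  12  89] [379.1011236  188.05617978] [0.476 0.32  0.05 ]
red scene [388 201   5   3   7] [390.14285714 202.14285714] [0.514 0.345 0.05 ]
```

View pics/c1.png

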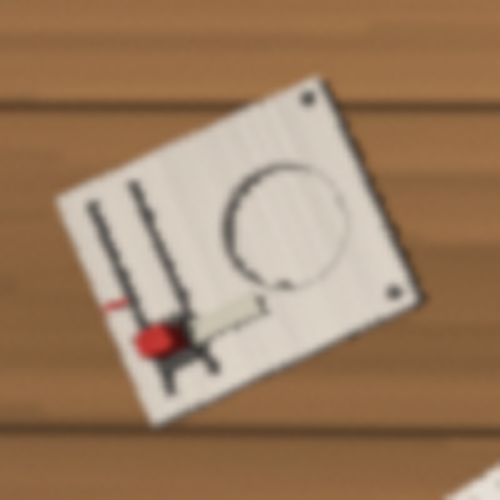

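View pics/c2.png

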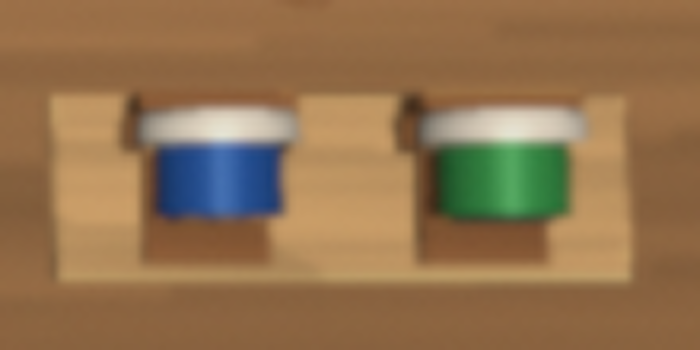

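The crops show the nest mouth centred near (172,195), the red mark at (138,210) and the grip at (146.5,218). They also show the blue cylinder's flange joint at v≈197.4 and its flower end at v≈208.4, with the flower facing the robot.

```bash
cat >> h.py <<'E'
from scipy.spatial.transform import Rotation as Rn
def rows(T,Rt,n=None,p0=None,R0=None):
    s=read_state();p=s["eef_pos"] if p0 is None else p0;R=Rn.from_quat(s["tool_rot"]) if R0 is None else R0
    T=np.array(T,float);rv=(R.inv()*Rt).as_rotvec();a=np.degrees(np.linalg.norm(rv));d=np.linalg.norm(T-p)
    n=n or int(max(np.ceil(a/8),np.ceil(d/.045)));P0=p;out=[]
    for i in range(1,n+1):
        P=p+(T-p)*1; tgt=P0+(T-P0)*i/n
        t=np.round(R.inv().apply(tgt-p)*100,1);r=np.round(np.degrees((R.inv()*Rt).as_rotvec())/(n-i+1),1)
        out.append(t.tolist()+r.tolist());p=p+R.apply(t/100);R=R*Rn.from_rotvec(np.radians(r))
    for k in range(0,n,5): print(out[k:k+5])
    print("ends",p.round(4),np.degrees((R.inv()*Rt).magnitude()).round(2));return p,R
def frame(z,y):
    z=np.array(z,float);y=np.array(y,float);z/=np.linalg.norm(z);y/=np.linalg.norm(y);return Rn.from_matrix(np.c_[np.cross(y,z),y,z])
E
python3 - <<'E'
from h import *
g=lambda x,y:(115+(x+.5)/5-.5,150+(y+.5)/5-.5)
c2=lambda x,y:(315+(x+.5)/6.364-.5,175+(y+.5)/6.364-.5)
print("nest ell",plane("top",g(286,227),.018))
print("mark",plane("top",g(117,303),.018),"grip",plane("top",(146.25,217.74),.056))
for c in((57,199),(153,426),(422,300),(322,77)):print(plane("top",g(*c),.018).round(4))
print("holes",plane("top",g(308,98),.018),plane("top",g(394,292),.018))
for nm,P in(("joint L",(155,145)),("joint R",(283,145))):print(nm,plane("top",c2(*P),.045))
print("joint",plane("top",c2(219,145),.063),"end",plane("top",c2(219,215),.063),"flange back",plane("top",c2(219,107),.07))
print("gjoint",plane("top",c2(502,145),.063),"gend",plane("top",c2(504,217),.063))
print("flange L/R",plane("top",c2(139,125),.045),plane("top",c2(298,125),.045))
print("rack fl fr",plane("top",c2(58,281),.014),plane("top",c2(632,281),.014))
print("blue/green tri", tri((176.8,176.2),(348.6,202.6)))
p,R=rows([.40,-.10,.25],frame([np.cos(np.radians(70)),0,-np.sin(np.radians(70))],[0,1,0]))
E
```

```text
nest ell [0.52992018 0.26607854 0.018     ]
mark [0.48990609 0.35312315 0.018     ] grip [0.46935241 0.3176128  0.056     ]
[0.544  0.3872 0.018 ]
[0.4268 0.3316 0.018 ]
[0.4925 0.1941 0.018 ]
[0.6089 0.2497 0.018 ]
holes [0.59772146 0.25675128 0.018     ] [0.49651126 0.20873226 0.018     ]
joint L [ 0.523538  -0.1594077  0.045    ]
joint R [ 0.52379554 -0.20881087  0.045     ]
joint [ 0.52201752 -0.180248    0.063     ] end [ 0.49530211 -0.1797636   0.063     ] flange back [ 0.53583501 -0.1789995   0.07      ]
gjoint [ 0.52257324 -0.28685156  0.063     ] gend [ 0.49521379 -0.28675551  0.063     ]
flange L/R [ 0.53133518 -0.15333286  0.045     ] [ 0.53163703 -0.21475753  0.045     ]
rack fl fr [ 0.47142867 -0.12580105  0.014     ] [ 0.47306946 -0.35271293  0.014     ]
blue/green tri (array([ 0.5133205 , -0.19100463,  0.0232157 ]), np.float64(0.006887804674836854))
[[-2.7, -3.4, 0.0, -0.2, -1.3, -1.2], [-2.7, -3.6, 0.1, -0.2, -1.3, -1.2], [-2.6, -3.5, 0.1, -0.2, -1.3, -1.2], [-2.5, -3.6, 0.1, -0.2, -1.3, -1.2], [-2.4, -3.7, 0.2, -0.2, -1.3, -1.2]]
[[-2.4, -3.7, 0.2, -0.2, -1.3, -1.2], [-2.3, -3.8, 0.3, -0.2, -1.3, -1.2], [-2.1, -3.8, 0.3, -0.2, -1.3, -1.2], [-2.1, -3.9, 0.3, -0.2, -1.4, -1.2], [-2.0, -3.9, 0.4, -0.3, -1.3, -1.3]]
[[-1.9, -3.9, 0.4, -0.2, -1.4, -1.2], [-1.9, -4.0, 0.4, -0.3, -1.3, -1.3], [-1.7, -4.0, 0.5, -0.2, -1.4, -1.2], [-1.6, -4.1, 0.5, -0.3, -1.3, -1.3], [-1.5, -4.1, 0.5, -0.2, -1.4, -1.2]]
ends [ 0.4002 -0.0998  0.2496] 0.05
```

Request:
{"op": "apply_moves", "data": {
  "targets": [
    [-2.7, -3.4, 0.0, -0.2, -1.3, -1.2],
    [-2.7, -3.6, 0.1, -0.2, -1.3, -1.2],
    [-2.6, -3.5, 0.1, -0.2, -1.3, -1.2],
    [-2.5, -3.6, 0.1, -0.2, -1.3, -1.2],
    [-2.4, -3.7, 0.2, -0.2, -1.3, -1.2]
  ],
  "claw": 8.5
}}

```text
time_s: 0.6
eef_pos: [0.2497, 0.3127, 0.2498]
tool_rot: [0.108, 0.992, -0.001, 0.058]
force: [1.2, -0.4, -0.2]
width: 0.991
grasp_force: 0.0
```

Request:
{"op": "apply_moves", "data": {
  "targets": [
    [-2.4, -3.7, 0.2, -0.2, -1.3, -1.2],
    [-2.3, -3.8, 0.3, -0.2, -1.3, -1.2],
    [-2.1, -3.8, 0.3, -0.2, -1.3, -1.2],
    [-2.1, -3.9, 0.3, -0.2, -1.4, -1.2],
    [-2.0, -3.9, 0.4, -0.3, -1.3, -1.3]
  ]
}}

```text
time_s: 1.1
eef_pos: [0.3246, 0.1054, 0.2502]
tool_rot: [0.055, 0.992, -0.0, 0.116]
force: [1.0, 0.7, -0.1]
width: 0.996
grasp_force: 0.0
```

Request:
{"op": "apply_moves", "data": {
  "targets": [
    [-1.9, -3.9, 0.4, -0.2, -1.4, -1.2],
    [-1.9, -4.0, 0.4, -0.3, -1.3, -1.3],
    [-1.7, -4.0, 0.5, -0.2, -1.4, -1.2],
    [-1.6, -4.1, 0.5, -0.3, -1.3, -1.3],
    [-1.5, -4.1, 0.5, -0.2, -1.4, -1.2]
  ]
}}

```text
time_s: 1.6
eef_pos: [0.4003, -0.1017, 0.2497]
tool_rot: [0.0, 0.985, 0.0, 0.175]
force: [1.7, 0.6, 0.4]
width: 0.996
grasp_force: 0.0
```

```bash
python3 - <<'E'
from h import *
s=read_state();print(s["time_s"],s["eef_pos"],s["q"].round(3))
a=np.radians(30)
p,R=rows([.400,-.185,.20],frame([np.cos(a),0,-np.sin(a)],[0,1,0]))
print(Rn.from_quat(s["tool_rot"]).as_matrix().round(3))
E
```

```text
1.6 [ 0.4003126  -0.10170989  0.24970471] [-0.414 -0.183  2.066  0.173  0.941 -2.064]
[[0.3, -1.7, 0.9, 0.0, -8.0, -0.0], [0.5, -1.6, 0.9, 0.0, -8.0, -0.0], [0.6, -1.7, 0.8, 0.0, -7.9, -0.0], [0.7, -1.7, 0.7, -0.0, -8.0, -0.0], [0.8, -1.6, 0.6, -0.0, -7.9, -0.0]]
ends [ 0.3999 -0.1847  0.2   ] 0.05
[[-0.939  0.     0.345]
 [ 0.     1.     0.   ]
 [-0.345  0.    -0.939]]
```

Request:
{"op": "apply_moves", "data": {
  "targets": [
    [-0.5, -1.7, 1.2, 0, -8, 0],
    [-0.3, -1.6, 1.3, 0, -8, 0]
  ]
}}

```text
time_s: 1.8
eef_pos: [0.4173, -0.1322, 0.2308]
tool_rot: [0.001, 0.952, 0.0, 0.305]
force: [1.1, 0.1, -0.6]
width: 0.997
grasp_force: 0.0
```

```bash
python3 - <<'E'
from h import *
s=read_state();print(s["time_s"],s["eef_pos"],s["q"].round(3))
a=np.radians(30)
p,R=rows([.44,-.185,.20],frame([np.cos(a),0,-np.sin(a)],[0,1,0]))
p,R=rows([.44,-.185,.073],frame([np.cos(a),0,-np.sin(a)],[0,1,0]),None,p,R)
E
```

```text
1.8 [ 0.41731572 -0.13215225  0.23082646] [-0.549 -0.181  2.182  0.517  0.661 -2.453]
[[-0.0, -1.3, 1.0, 0.0, -6.1, -0.0], [0.1, -1.3, 0.9, -0.0, -6.1, -0.0], [0.2, -1.4, 1.0, -0.0, -6.2, -0.1], [0.2, -1.3, 0.9, -0.0, -6.1, -0.0]]
ends [ 0.4404 -0.1851  0.2001] 0.02
[[3.7, 0.0, 2.1, -0.0, -0.0, -0.0], [3.7, 0.0, 2.1, -0.0, -0.0, -0.0], [3.6, 0.0, 2.1, -0.0, -0.0, -0.0]]
ends [ 0.4399 -0.1851  0.0733] 0.02
```

Request:
{"op": "apply_moves", "data": {
  "targets": [
    [0, 0, 0, 0, 0, 8.57],
    [0, 0, 0, 0, 0, 8.57],
    [0, 0, 0, 0, 0, 8.57],
    [0, 0, 0, 0, 0, 8.57],
    [0, 0, 0, 0, 0, 8.57]
  ]
}}

```text
time_s: 2.3
eef_pos: [0.4171, -0.1301, 0.2308]
tool_rot: [0.35, 0.886, 0.113, 0.28]
force: [0.3, -0.2, -0.2]
width: 0.997
grasp_force: 0.0
```

Request:
{"op": "apply_moves", "data": {
  "targets": [
    [0, 0, 0, 0, 0, 8.57],
    [0, 0, 0, 0, 0, 8.57],
    [0, 0, 0, 0, 0, 8.57],
    [0, 0, 0, 0, 0, 8.57],
    [0, 0, 0, 0, 0, 8.57]
  ]
}}

```text
time_s: 2.8
eef_pos: [0.4171, -0.13, 0.2308]
tool_rot: [0.65, 0.697, 0.208, 0.219]
force: [0.5, 0.8, 0.1]
width: 0.996
grasp_force: 0.0
```

Request:
{"op": "apply_moves", "data": {
  "targets": [
    [0, 0, 0, 0, 0, 8.57],
    [0, 0, 0, 0, 0, 8.57],
    [0, 0, 0, 0, 0, 8.57],
    [0, 0, 0, 0, 0, 8.57],
    [0, 0, 0, 0, 0, 8.57]
  ]
}}

```text
time_s: 3.3
eef_pos: [0.4171, -0.13, 0.2307]
tool_rot: [0.86, 0.412, 0.274, 0.128]
force: [-0.2, 0.5, -0.1]
width: 0.995
grasp_force: 0.0
```

Request:
{"op": "apply_moves", "data": {
  "targets": [
    [0, 0, 0, 0, 0, 8.57],
    [0, 0, 0, 0, 0, 8.57],
    [0, 0, 0, 0, 0, 8.57],
    [0, 0, 0, 0, 0, 8.57],
    [0, 0, 0, 0, 0, 8.57]
  ]
}}

```text
time_s: 3.8
eef_pos: [0.4171, -0.13, 0.2307]
tool_rot: [0.951, 0.069, 0.302, 0.02]
force: [-0.2, 0.1, 0.7]
width: 1.0
grasp_force: 0.0
```

Request:
{"op": "apply_moves", "data": {
  "targets": [
    [0, 0, 0, 0, 0, 8.57]
  ]
}}

```text
time_s: 3.9
eef_pos: [0.4171, -0.13, 0.2308]
tool_rot: [0.953, -0.002, 0.302, -0.003]
force: [-1.1, 0.5, -0.6]
width: 0.996
grasp_force: 0.0
```

```bash
python3 - <<'E'
from h import *
s=read_state();print(s["time_s"],s["eef_pos"],s["q"].round(3))
a=np.radians(30)
F=frame([np.cos(a),0,-np.sin(a)],[0,-1,0])
p,R=rows([.44,-.185,.20],F)
p,R=rows([.44,-.185,.073],F,None,p,R)
E
```

```text
3.9 [ 0.41707344 -0.13002685  0.23077487] [-0.545 -0.182  2.181  0.511  0.667  0.702]
[[0.0, 1.4, 1.0, -0.0, 6.2, -0.1], [-0.0, 1.4, 0.9, -0.1, 6.2, -0.1], [-0.2, 1.3, 0.9, -0.0, 6.2, -0.1], [-0.3, 1.4, 1.0, -0.1, 6.2, -0.1]]
ends [ 0.4403 -0.1849  0.1997] 0.02
[[-3.7, 0.0, 2.1, 0.0, 0.0, 0.0], [-3.6, 0.0, 2.1, 0.0, 0.0, 0.0], [-3.7, 0.0, 2.1, 0.0, 0.0, 0.0]]
ends [ 0.4399 -0.1849  0.073 ] 0.02
```

Request:
{"op": "apply_moves", "data": {
  "targets": [
    [0.0, 1.4, 1.0, 0, 6.2, -0.1],
    [0, 1.4, 0.9, -0.1, 6.2, -0.1],
    [-0.2, 1.3, 0.9, 0, 6.2, -0.1],
    [-0.3, 1.4, 1.0, -0.1, 6.2, -0.1],
    [0, 0, 0, 0, 0, 0]
  ]
}}

```text
time_s: 4.4
eef_pos: [0.434, -0.1636, 0.206]
tool_rot: [0.897, 0.007, 0.442, -0.013]
force: [-0.9, -0.1, -0.2]
width: 0.998
grasp_force: 0.0
```

Request:
{"op": "apply_moves", "data": {
  "targets": [
    [-2.0, 0.0, 1.2, 0, 0, 0],
    [-2.0, 0.0, 1.1, 0, 0, 0],
    [0, 0, 0, 0, 0, 0]
  ]
}}

```text
time_s: 4.7
eef_pos: [0.4276, -0.1616, 0.1598]
tool_rot: [0.898, 0.007, 0.44, -0.014]
force: [-0.2, 0.7, 0.3]
width: 0.994
grasp_force: 0.0
```

```bash
python3 - <<'E'
from h import *
s=read_state();print(s["time_s"],s["eef_pos"],s["q"].round(3))
a=np.radians(30)
F=frame([np.cos(a),0,-np.sin(a)],[0,-1,0])
p,R=rows([.44,-.185,.073],F)
p,R=rows([.4985,-.185,.039],F,None,p,R)
E
```

```text
4.7 [ 0.42764126 -0.16162188  0.15983928] [-0.717  0.031  2.331  1.53   0.574 -0.452]
[[-2.0, 0.8, 2.1, -0.6, 2.6, -0.0], [-2.2, 0.9, 2.0, -0.6, 2.6, -0.0], [-2.2, 0.8, 1.9, -0.6, 2.6, -0.1]]
ends [ 0.4402 -0.1853  0.0726] 0.02
[[0.0, -0.0, 3.4, 0.0, 0.0, 0.0], [0.0, -0.0, 3.3, 0.0, 0.0, 0.0]]
ends [ 0.4982 -0.1853  0.0391] 0.02
```

Request:
{"op": "apply_moves", "data": {
  "targets": [
    [-1.0, 0.4, 1.0, -0.3, 1.3, 0],
    [-1.0, 0.4, 1.0, -0.3, 1.3, 0],
    [-1.1, 0.4, 1.0, -0.3, 1.3, 0],
    [-1.1, 0.4, 1.0, -0.3, 1.3, 0],
    [0, 0, 0, 0, 0, 0]
  ]
}}

```text
time_s: 5.2
eef_pos: [0.4372, -0.1773, 0.1036]
tool_rot: [0.876, 0.002, 0.482, -0.005]
force: [0.4, -0.4, 0.4]
width: 0.997
grasp_force: 0.0
```

```bash
python3 - <<'E'
from h import *
s=read_state();print(s["time_s"],s["eef_pos"],s["q"].round(3))
a=np.radians(30)
F=frame([np.cos(a),0,-np.sin(a)],[0,-1,0])
p,R=rows([.44,-.185,.073],F,3)
p,R=rows([.4985,-.185,.039],F,4,p,R)
E
```

```text
5.2 [ 0.43717898 -0.17733171  0.1036391 ] [-0.751  0.264  2.344  1.978  0.689 -0.976]
[[-0.8, 0.3, 0.6, -0.2, 0.8, -0.0], [-0.8, 0.2, 0.6, -0.2, 0.8, -0.0], [-0.9, 0.3, 0.6, -0.3, 0.8, -0.1]]
ends [ 0.4395 -0.1852  0.0729] 0.06
[[0.0, -0.0, 1.7, 0.0, 0.0, 0.0], [0.0, -0.0, 1.7, 0.0, 0.0, 0.0], [0.0, -0.0, 1.7, 0.0, 0.0, 0.0], [0.0, -0.0, 1.7, 0.0, 0.0, 0.0]]
ends [ 0.4983 -0.1852  0.0388] 0.06
```

Request:
{"op": "apply_moves", "data": {
  "targets": [
    [-0.8, 0.3, 0.6, -0.2, 0.8, 0],
    [-0.8, 0.2, 0.6, -0.2, 0.8, 0],
    [-0.9, 0.3, 0.6, -0.3, 0.8, -0.1],
    [0, 0, 0, 0, 0, 0]
  ]
}}

```text
time_s: 5.6
eef_pos: [0.4397, -0.1854, 0.0738]
tool_rot: [0.866, 0.001, 0.5, 0.001]
force: [0.4, 1.0, -0.0]
width: 0.999
grasp_force: 0.0
```

Request:
{"op": "apply_moves", "data": {
  "targets": [
    [0, 0, 1.7, 0, 0, 0],
    [0, 0, 1.7, 0, 0, 0],
    [0, 0, 1.0, 0, 0, 0],
    [0, 0, 0.5, 0, 0, 0],
    [0, 0, 0, 0, 0, 0]
  ]
}}

```text
time_s: 6.1
eef_pos: [0.4821, -0.1858, 0.0495]
tool_rot: [0.866, 0.001, 0.501, 0.002]
force: [-1.6, -0.1, -0.3]
width: 0.998
grasp_force: 0.0
```

```bash
python3 - <<'E'
from h import *
s=read_state();print(s["time_s"],s["eef_pos"],s["q"].round(3))
a=np.radians(30)
F=frame([np.cos(a),0,-np.sin(a)],[0,-1,0])
p,R=rows([.4985,-.185,.039],F,2)
t=snap("top");c=snap("scene")
cv2.imwrite("pics/g1.png",np.hstack([cv2.resize(t[160:240,300:430],(520,320)),cv2.resize(c[130:210,110:180],(280,320))]))
E
```

```text
6.1 [ 0.48210687 -0.18575335  0.0495344 ] [-0.681  0.509  2.243  2.245  0.77  -1.226]
[[-0.0, -0.0, 1.0, 0.1, -0.0, 0.1], [-0.1, -0.1, 0.9, 0.1, -0.1, 0.1]]
ends [ 0.4981 -0.1848  0.0392] 0.04
```

View pics/g1.png

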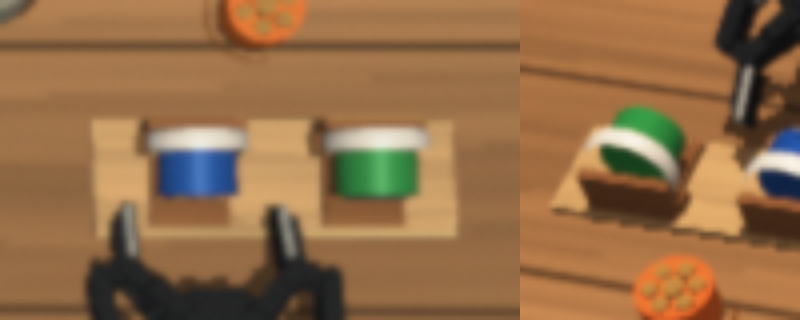

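The fingers straddle the blue die: tips near crop (128,215) and (283,215), cylinder centred at 198. They sit about 2 mm too far to the right, so I'll shift left, advance and close.

Request:
{"op": "apply_moves", "data": {
  "targets": [
    [0, -0.1, 0.9, 0.1, 0, 0.1],
    [-0.1, -0.1, 0.9, 0.1, -0.1, 0.1],
    [0, 0, 0, 0, 0, 0]
  ]
}}

```text
time_s: 6.5
eef_pos: [0.4975, -0.184, 0.0387]
tool_rot: [0.866, -0.0, 0.5, -0.0]
force: [-0.1, 0.3, -0.6]
width: 0.996
grasp_force: 0.0
```

Request:
{"op": "apply_moves", "data": {
  "targets": [
    [0, 0, 0, 0, 0, 0],
    [0, 0, 0, 0, 0, 0],
    [0, 0, 0, 0, 0, 0],
    [0, 0, 0, 0, 0, 0],
    [0, 0, 0, 0, 0, 0]
  ],
  "claw": 4.0
}}

```text
time_s: 7.0
eef_pos: [0.4965, -0.1842, 0.0393]
tool_rot: [0.866, -0.0, 0.5, 0.0]
force: [-7.7, 0.3, 4.9]
width: 0.538
grasp_force: 59.8
```

Request:
{"op": "apply_moves", "data": {
  "targets": [
    [0, 0, 0, 0, 0, 0],
    [0, 0, 0, 0, 0, 0],
    [0, 0, 0, 0, 0, 0]
  ]
}}

```text
time_s: 7.3
eef_pos: [0.4964, -0.1842, 0.0393]
tool_rot: [0.866, -0.0, 0.5, 0.0]
force: [-7.7, 0.9, 5.1]
width: 0.54
grasp_force: 59.8
```

```bash
python3 - <<'E'
from h import *
s=read_state();print(s["time_s"],s["eef_pos"],s["q"].round(3),s["width"]*8.54,s["grasp_force"],s["force"])
a=np.radians(30)
F=frame([np.cos(a),0,-np.sin(a)],[0,-1,0])
p,R=rows(s["eef_pos"]+[0,0,.06],F,5)
t=snap("top");c=snap("scene")
cv2.imwrite("pics/g2.png",np.hstack([cv2.resize(t[160:240,300:430],(520,320)),cv2.resize(c[130:210,130:200],(280,320))]))
E
```

```text
7.3 [ 0.49644775 -0.18418927  0.03933114] [-0.653  0.55   2.209  2.282  0.766 -1.238] 4.6095530817815416 59.783658385276794 [-7.66725357  0.85142246  5.05850865]
[[1.0, 0.0, -0.6, 0.0, 0.0, -0.0], [1.1, 0.0, -0.6, 0.0, 0.0, -0.0], [1.0, 0.0, -0.6, 0.0, 0.0, -0.0], [1.1, 0.0, -0.6, 0.0, 0.0, -0.0], [1.0, 0.0, -0.6, 0.1, 0.0, -0.0]]
ends [ 0.4965 -0.1842  0.0994] 0.05
```

View pics/g2.png

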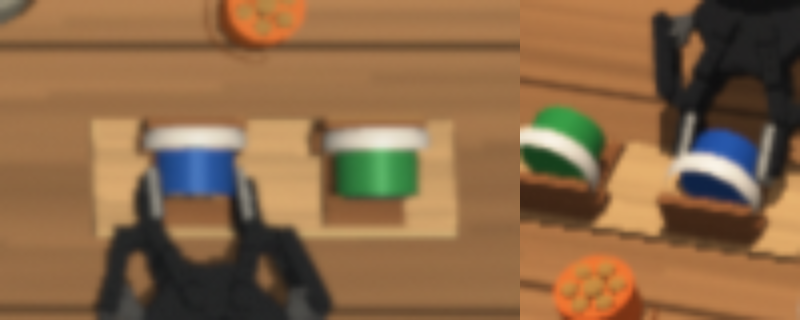

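The fingers hold the blue cylinder, overlapping its front half by about 15 mm (crop x 150–240, y 170–200). The grip force is 60 N, so I'll lift.

Request:
{"op": "apply_moves", "data": {
  "targets": [
    [1.0, 0, -0.6, 0, 0, 0],
    [1.1, 0, -0.6, 0, 0, 0],
    [1.0, 0, -0.6, 0, 0, 0],
    [1.1, 0, -0.6, 0, 0, 0],
    [1.0, 0, -0.6, 0, 0, 0]
  ]
}}

```text
time_s: 7.9
eef_pos: [0.4965, -0.1841, 0.0995]
tool_rot: [0.866, -0.0, 0.5, 0.0]
force: [0.0, -0.5, -2.3]
width: 0.541
grasp_force: 62.0
```

Request:
{"op": "apply_moves", "data": {
  "targets": [
    [1.0, 0, -0.6, 0, 0, 0],
    [1.1, 0, -0.6, 0, 0, 0],
    [1.0, 0, -0.6, 0, 0, 0],
    [0, 0, 0, 0, 0, 0]
  ]
}}

```text
time_s: 8.3
eef_pos: [0.4969, -0.1844, 0.1362]
tool_rot: [0.866, -0.0, 0.5, 0.001]
force: [-0.1, -0.1, -2.1]
width: 0.537
grasp_force: 62.0
```

```bash
python3 - <<'E'
from h import *
s=read_state();print(s["time_s"],s["eef_pos"],s["q"].round(3),s["width"]*8.54,s["grasp_force"],s["force"])
t=snap("top");c=snap("scene")
cv2.imwrite("pics/g3.png",np.hstack([cv2.resize(t[140:240,290:430],(420,300)),cv2.resize(c[110:210,120:220],(300,300))]))
y=np.radians(25.4);a=np.radians(30)
# intermediate: heading 0, pitch 60 then down & back
for ang in (60,90,120):
    b=np.radians(ang)
    print(ang)
F1=frame([np.cos(np.radians(75)),0,-np.sin(np.radians(75))],[0,-1,0])
p,R=rows([.47,-.10,.20],F1,8)
Rz=Rn.from_euler('z',25.4,degrees=True)
F2=Rz*frame([-np.sin(a),0,-np.cos(a)],[0,-1,0])
p,R=rows([.53,.266,.20],F2,12,p,R)
E
```

```text
8.3 [ 0.49687117 -0.1843567   0.13620928] [-0.652  0.27   2.222  2.011  0.619 -0.89 ] 4.587534674798862 62.04681158065796 [-0.06351929 -0.10319162 -2.09173118]
60
90
120
[[0.5, -1.1, -0.7, 0.0, -5.6, -0.0], [0.5, -1.0, -0.7, 0.0, -5.6, -0.0], [0.4, -1.1, -0.8, 0.0, -5.6, -0.0], [0.3, -1.0, -0.9, 0.0, -5.6, -0.0], [0.2, -1.1, -0.8, 0.0, -5.6, -0.0]]
[[0.2, -1.0, -0.9, 0.0, -5.7, -0.0], [0.1, -1.1, -0.9, 0.0, -5.6, -0.0], [-0.1, -1.0, -0.8, 0.0, -5.7, -0.0]]
ends [ 0.4697 -0.1001  0.1995] 0.06
[[0.5, -3.1, 0.1, -0.3, -3.7, -2.2], [0.6, -3.0, 0.1, -0.3, -3.7, -2.2], [0.7, -3.0, 0.0, -0.3, -3.7, -2.2], [0.9, -3.0, -0.0, -0.3, -3.7, -2.1], [0.9, -2.9, -0.2, -0.3, -3.7, -2.2]]
[[1.0, -2.9, -0.2, -0.3, -3.7, -2.1], [1.2, -2.9, -0.3, -0.3, -3.7, -2.2], [1.2, -2.8, -0.3, -0.3, -3.7, -2.1], [1.3, -2.8, -0.5, -0.2, -3.6, -2.2], [1.4, -2.7, -0.6, -0.3, -3.7, -2.1]]
[[1.4, -2.6, -0.7, -0.2, -3.6, -2.2], [1.5, -2.6, -0.7, -0.3, -3.7, -2.1]]
ends [0.5303 0.2658 0.1996] 0.04
```

View pics/g3.png

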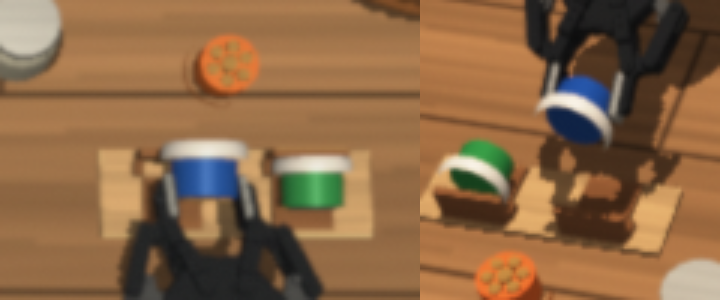

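The die is lifted clear of the rack and still level in the fingers, at crop (205,165). The green die is undisturbed at (312,185). Now I'll swing over and turn it.

Request:
{"op": "apply_moves", "data": {
  "targets": [
    [0.5, -1.1, -0.7, 0, -5.6, 0],
    [0.5, -1.0, -0.7, 0, -5.6, 0],
    [0.4, -1.1, -0.8, 0, -5.6, 0],
    [0.3, -1.0, -0.9, 0, -5.6, 0],
    [0.2, -1.1, -0.8, 0, -5.6, 0]
  ]
}}

```text
time_s: 8.9
eef_pos: [0.4846, -0.1422, 0.1582]
tool_rot: [0.936, 0.006, 0.351, -0.016]
force: [-0.0, 0.3, -2.8]
width: 0.537
grasp_force: 62.0
```

Request:
{"op": "apply_moves", "data": {
  "targets": [
    [0.2, -1.0, -0.9, 0, -5.7, 0],
    [0.1, -1.1, -0.9, 0, -5.6, 0],
    [-0.1, -1.0, -0.8, 0, -5.7, 0],
    [0, 0, 0, 0, 0, 0]
  ]
}}

```text
time_s: 9.3
eef_pos: [0.4739, -0.1153, 0.1778]
tool_rot: [0.971, 0.012, 0.237, -0.019]
force: [0.9, -0.1, -2.0]
width: 0.537
grasp_force: 62.0
```

```bash
python3 - <<'E'
from h import *
s=read_state();print(s["time_s"],s["eef_pos"],s["q"].round(3),s["width"]*8.54,s["grasp_force"])
a=np.radians(30)
Rz=Rn.from_euler('z',25.4,degrees=True)
F2=Rz*frame([-np.sin(a),0,-np.cos(a)],[0,-1,0])
p,R=rows([.53,.266,.20],F2,15)
E
```

```text
9.3 [ 0.47388632 -0.11527112  0.17776416] [-0.42   0.064  2.051  0.391  0.639  0.856] 4.582474017141995 62.006789445877075
[[0.4, -2.5, 0.2, -0.2, -3.8, -1.6], [0.6, -2.5, 0.1, -0.2, -3.8, -1.6], [0.5, -2.6, 0.0, -0.2, -3.8, -1.6], [0.7, -2.4, 0.0, -0.2, -3.8, -1.6], [0.7, -2.5, -0.0, -0.2, -3.8, -1.6]]
[[0.8, -2.4, -0.1, -0.2, -3.8, -1.7], [0.9, -2.5, -0.2, -0.1, -3.8, -1.7], [0.9, -2.4, -0.2, -0.2, -3.8, -1.6], [1.0, -2.3, -0.3, -0.1, -3.8, -1.7], [1.0, -2.4, -0.4, -0.2, -3.8, -1.6]]
[[1.1, -2.3, -0.4, -0.1, -3.8, -1.7], [1.0, -2.2, -0.5, -0.2, -3.8, -1.6], [1.2, -2.3, -0.6, -0.1, -3.8, -1.7], [1.1, -2.2, -0.7, -0.2, -3.8, -1.6], [1.1, -2.2, -0.8, -0.1, -3.7, -1.7]]
ends [0.5296 0.2663 0.2005] 0.05
```

Request:
{"op": "apply_moves", "data": {
  "targets": [
    [0.4, -2.5, 0.2, -0.2, -3.8, -1.6],
    [0.6, -2.5, 0.1, -0.2, -3.8, -1.6],
    [0.5, -2.6, 0.0, -0.2, -3.8, -1.6],
    [0.7, -2.4, 0.0, -0.2, -3.8, -1.6],
    [0.7, -2.5, 0, -0.2, -3.8, -1.6]
  ]
}}

```text
time_s: 9.8
eef_pos: [0.4915, 0.0128, 0.1832]
tool_rot: [0.994, 0.082, 0.074, 0.005]
force: [0.3, -0.8, -2.3]
width: 0.534
grasp_force: 62.1
```

Request:
{"op": "apply_moves", "data": {
  "targets": [
    [0.8, -2.4, -0.1, -0.2, -3.8, -1.7],
    [0.9, -2.5, -0.2, -0.1, -3.8, -1.7],
    [0.9, -2.4, -0.2, -0.2, -3.8, -1.6],
    [1.0, -2.3, -0.3, -0.1, -3.8, -1.7],
    [1.0, -2.4, -0.4, -0.2, -3.8, -1.6]
  ]
}}

```text
time_s: 10.3
eef_pos: [0.5105, 0.1405, 0.1906]
tool_rot: [0.984, 0.151, -0.093, 0.03]
force: [0.2, -1.0, -1.7]
width: 0.539
grasp_force: 62.1
```

Request:
{"op": "apply_moves", "data": {
  "targets": [
    [1.1, -2.3, -0.4, -0.1, -3.8, -1.7],
    [1.0, -2.2, -0.5, -0.2, -3.8, -1.6],
    [1.2, -2.3, -0.6, -0.1, -3.8, -1.7],
    [1.1, -2.2, -0.7, -0.2, -3.8, -1.6],
    [1.1, -2.2, -0.8, -0.1, -3.7, -1.7]
  ]
}}

```text
time_s: 10.8
eef_pos: [0.5291, 0.2673, 0.198]
tool_rot: [0.941, 0.216, -0.255, 0.052]
force: [0.2, -0.3, -1.9]
width: 0.536
grasp_force: 62.1
```

```bash
python3 - <<'E'
from h import *
s=read_state();print(s["time_s"],s["eef_pos"],s["q"].round(3),s["width"]*8.54,s["grasp_force"])
a=np.radians(30)
Rz=Rn.from_euler('z',25.4,degrees=True)
F2=Rz*frame([-np.sin(a),0,-np.cos(a)],[0,-1,0])
p,R=rows([.53,.266,.10],F2,6)
t=snap("top");c=snap("scene")
cv2.imwrite("pics/g4.png",np.hstack([cv2.resize(t[130:250,110:230],(360,360)),cv2.resize(c[120:260,310:430],(360,420))[30:390]]))
E
```

```text
10.8 [0.52907127 0.26730982 0.19795957] [ 0.409  0.721  1.09  -0.009  1.856  1.529] 4.573306917802317 62.14901089668274
[[0.8, 0.0, 1.4, -0.1, 0.0, 0.1], [0.8, 0.1, 1.4, -0.1, 0.0, 0.1], [0.9, 0.0, 1.4, -0.1, 0.0, 0.1], [0.8, 0.1, 1.4, -0.1, 0.0, 0.1], [0.8, -0.0, 1.4, -0.0, 0.1, 0.1]]
[[0.8, 0.0, 1.5, -0.1, 0.0, 0.1]]
ends [0.5295 0.266  0.0998] 0.05
```

View pics/g4.png

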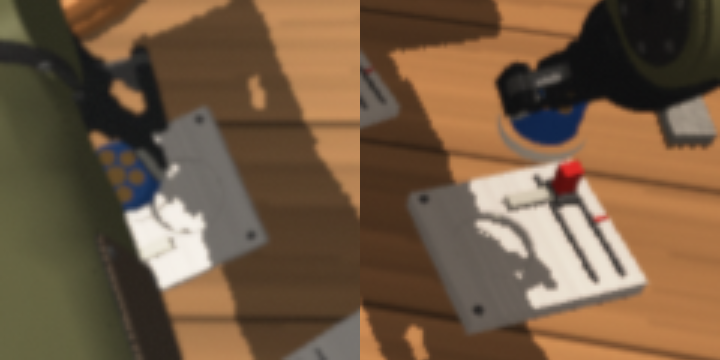

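The die is upright with its brass flower up, held above the carrier at top crop (126,173). I'll check the flange outline in the scene view against its predicted projection.

```bash
python3 - <<'E'
from h import *
s=read_state();P=s["eef_pos"];R=Rn.from_quat(s["tool_rot"])
g=lambda x,y:(310+(x-360+.5)/3-.5,120+(y+30+.5)/3-.5)
t=snap("top");c=snap("scene")
th=np.linspace(0,2*np.pi,400)
def ext(n,zs,r,dz=0):
    q=np.array([proj(n,np.array([P[0]+r*np.cos(k),P[1]+r*np.sin(k),P[2]+z])) for z in zs for k in th]);return q.min(0).round(1),q.max(0).round(1)
print("pred flange (under TCP 26..38, taper ignored)",ext("scene",(-.026,-.033),.031),ext("scene",(-.038,),.029))
print("seen flange L,R,bottom",g(498,130),g(586,140),g(545,160))
for b in blobs(c,(0,0,90),(40,70,255),(355,140,400,180),10)[0]:print("white",b)
for b in blobs(c,(100,120,40),(130,255,255),(355,140,400,180),10)[0]:print("blue",b)
print("tool axes",R.as_matrix().round(3).tolist())
print("flower pred",proj("top",P+[0,0,.004]),[b for b in blobs(t,(10,60,60),(35,255,255),(140,175,168,200),3)[0]])
for b in blobs(t,(100,120,40),(130,255,255),(135,165,175,210),10)[0]:print("blue top",b)
print(ext("top",(.002,),.024))
E
```

```text
pred flange (under TCP 26..38, taper ignored) (array([354.3, 158. ]), array([385. , 182.1])) (array([354.8, 162.4]), array([382.4, 182.9]))
seen flange L,R,bottom (355.6666666666667, 173.0) (385.0, 176.33333333333334) (371.3333333333333, 183.0)
white (array([366, 153,   9,   5,  17]), array([370.41176471, 155.47058824]))
blue (array([360, 163,  24,  14, 185]), array([371.55135135, 170.72432432]))
tool axes [[0.776, 0.435, -0.457], [0.381, -0.9, -0.209], [-0.502, -0.012, -0.865]]
flower pred [147.0436776  187.08749128] [(array([140, 175,   7,   5,  26]), array([142.46153846, 176.57692308])), (array([142, 181,   5,   4,  18]), array([144.22222222, 182.5       ])), (array([150, 181,   5,   4,  19]), array([151.89473684, 182.42105263])), (array([145, 186,   6,   6,  29]), array([147.44827586, 188.31034483])), (array([152, 187,   5,   4,  16]), array([154.25 , 188.625])), (array([148, 193,   5,   4,  18]), array([150.22222222, 194.5       ]))]
blue top (array([147, 178,   5,   3,  10]), array([149.2, 178.9]))
blue top (array([151, 184,  11,  16,  63]), array([156.66666667, 193.34920635]))
(array([136.1, 175.9]), array([158.7, 198.6]))
```

```bash
python3 - <<'E'
from h import *
a=np.radians(30)
Rz=Rn.from_euler('z',25.4,degrees=True)
F2=Rz*frame([-np.sin(a),0,-np.cos(a)],[0,-1,0])
p,R=rows([.5313,.2667,.080],F2,5)
p,R=rows([.5313,.2667,.060],F2,2,p,R)
E
```

```text
[[1.2, 0.0, 2.0, -0.1, -0.0, 0.1], [1.2, 0.0, 2.0, -0.1, -0.0, 0.1], [1.2, 0.1, 2.1, -0.0, -0.0, 0.0], [1.3, -0.0, 2.0, -0.1, -0.0, 0.1], [1.2, -0.0, 2.0, -0.0, -0.0, 0.0]]
ends [0.5315 0.2667 0.0797] 0.04
[[0.5, -0.0, 0.9, -0.0, -0.0, 0.0], [0.5, -0.0, 0.8, -0.0, -0.0, 0.0]]
ends [0.5317 0.2668 0.06  ] 0.04
```

Request:
{"op": "apply_moves", "data": {
  "targets": [
    [1.2, 0.0, 2.0, -0.1, 0, 0.1],
    [1.2, 0.0, 2.0, -0.1, 0, 0.1],
    [1.2, 0.1, 2.1, 0, 0, 0],
    [1.3, 0, 2.0, -0.1, 0, 0.1],
    [1.2, 0, 2.0, 0, 0, 0]
  ]
}}

```text
time_s: 11.5
eef_pos: [0.5322, 0.2647, 0.0809]
tool_rot: [0.943, 0.211, -0.251, 0.057]
force: [-0.9, -0.4, -2.9]
width: 0.533
grasp_force: 62.2
```

Request:
{"op": "apply_moves", "data": {
  "targets": [
    [0.5, 0, 0.9, 0, 0, 0],
    [0.5, 0, 0.8, 0, 0, 0],
    [0, 0, 0, 0, 0, 0]
  ]
}}

```text
time_s: 11.8
eef_pos: [0.5326, 0.265, 0.0619]
tool_rot: [0.943, 0.21, -0.251, 0.059]
force: [-0.6, 0.1, -2.6]
width: 0.536
grasp_force: 62.2
```

```bash
python3 - <<'E'
from h import *
s=read_state();P=s["eef_pos"];print(s["time_s"],P,s["force"],s["width"])
t=snap("top");c=snap("scene")
for b in blobs(t,(10,60,60),(35,255,255),(150,180,200,215),3)[0]:print("fl",b)
print("pred flower",proj("top",P+[0,0,.004]),"nest home proj",proj("top",np.array([.530,.266,P[2]+.004])))
cv2.imwrite("pics/g5.png",np.hstack([cv2.resize(t[150:250,110:230],(480,400)),cv2.resize(c[160:240,320:390],(320,366))[:,:]] if 0 else [cv2.resize(t[150:250,110:210],(400,400)),cv2.resize(c[150:250,315:415],(400,400))]))
a=np.radians(30)
F2=Rn.from_euler('z',25.4,degrees=True)*frame([-np.sin(a),0,-np.cos(a)],[0,-1,0])
rows([.5313,.2667,.052],F2,3)
E
```

```text
11.8 [0.53259086 0.26498635 0.06194117] [-0.60555393  0.09128652 -2.60889085] 0.5361551138963101
fl (array([186, 180,  14,  35, 241]), array([194.90871369, 191.80912863]))
fl (array([150, 182,  14,  33, 226]), array([154.34513274, 203.22566372]))
fl (array([163, 187,   4,   4,  13]), array([164.46153846, 188.15384615]))
fl (array([169, 187,   4,   3,  11]), array([170.63636364, 188.09090909]))
fl (array([165, 191,   6,   5,  23]), array([167.2173913 , 193.08695652]))
fl (array([172, 192,   4,   4,  11]), array([173.36363636, 193.45454545]))
fl (array([168, 197,   4,   4,  13]), array([169.61538462, 198.38461538]))
pred flower [167.03839377 192.04413946] nest home proj [166.59436941 193.08796217]
[[0.2, -0.1, 0.3, 0.1, -0.1, -0.1], [0.1, -0.0, 0.4, 0.1, -0.1, -0.1], [0.2, -0.1, 0.3, 0.0, -0.0, -0.1]]
ends [0.5317 0.2669 0.0522] 0.04
```

View pics/g5.png

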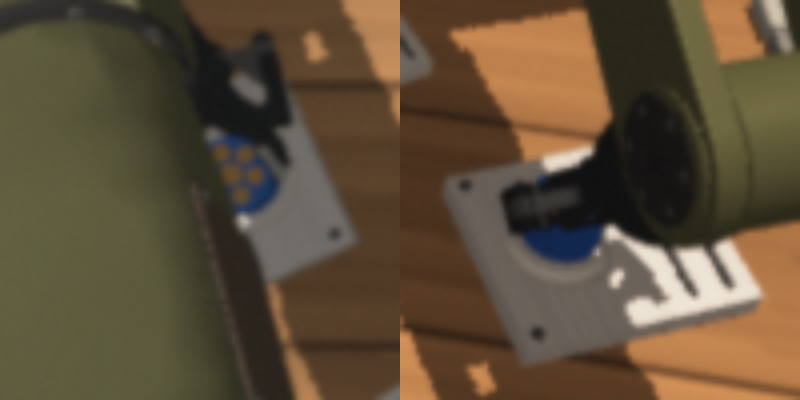

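Top view: the flower centre is at (167.2,193.1) and should be at (166.6,193.1), so it needs about 1.3 mm in +y. The scene view shows the flange just over the nest.

```bash
python3 - <<'E'
from h import *
a=np.radians(30)
F2=Rn.from_euler('z',25.4,degrees=True)*frame([-np.sin(a),0,-np.cos(a)],[0,-1,0])
p,R=rows([.5326,.2664,.0615],F2,2)
p,R=rows([.5326,.2664,.052],F2,4,p,R)
E
```

```text
[[0.0, -0.1, 0.1, 0.1, -0.1, -0.2], [0.1, -0.0, 0.1, 0.1, -0.1, -0.1]]
ends [0.5326 0.2662 0.0611] 0.04
[[0.1, -0.0, 0.2, 0.0, -0.0, -0.0], [0.1, -0.0, 0.2, 0.0, -0.0, -0.0], [0.1, -0.0, 0.2, 0.0, -0.0, -0.0], [0.2, -0.0, 0.2, 0.0, -0.0, -0.0]]
ends [0.5329 0.2664 0.0517] 0.04
```

Request:
{"op": "apply_moves", "data": {
  "targets": [
    [0.0, -0.1, 0.05, 0.1, -0.1, -0.2],
    [0.05, -0.05, 0.1, 0.1, -0.1, -0.1],
    [0, 0, 0, 0, 0, 0]
  ]
}}

```text
time_s: 12.2
eef_pos: [0.5319, 0.2667, 0.0612]
tool_rot: [0.942, 0.212, -0.253, 0.058]
force: [-0.4, -0.1, -2.6]
width: 0.538
grasp_force: 62.2
```

Request:
{"op": "apply_moves", "data": {
  "targets": [
    [0.12, 0, 0.22, 0, 0, 0],
    [0.12, 0, 0.22, 0, 0, 0],
    [0, 0, 0, 0, 0, 0]
  ]
}}

```text
time_s: 12.5
eef_pos: [0.5316, 0.2664, 0.0555]
tool_rot: [0.942, 0.212, -0.253, 0.058]
force: [-0.2, 0.1, -1.2]
width: 0.538
grasp_force: 62.2
```

Request:
{"op": "apply_moves", "data": {
  "targets": [
    [0.12, 0, 0.22, 0, 0, 0],
    [0, 0, 0, 0, 0, 0],
    [0, 0, 0, 0, 0, 0]
  ]
}}

```text
time_s: 12.8
eef_pos: [0.5316, 0.2668, 0.0534]
tool_rot: [0.942, 0.212, -0.253, 0.057]
force: [-1.7, 3.1, -3.2]
width: 0.539
grasp_force: 62.2
```

Request:
{"op": "apply_moves", "data": {
  "targets": [
    [0.12, -0.05, 0.22, 0, 0, 0],
    [0, 0, 0, 0, 0, 0]
  ]
}}

```text
time_s: 13.0
eef_pos: [0.5315, 0.2669, 0.0509]
tool_rot: [0.942, 0.212, -0.253, 0.058]
force: [-0.6, 1.8, -0.8]
width: 0.538
grasp_force: 62.4
```

Request:
{"op": "apply_moves", "data": {
  "targets": [
    [0.12, 0, 0.22, 0, 0, 0],
    [0, 0, 0, 0, 0, 0]
  ]
}}

```text
time_s: 13.2
eef_pos: [0.5314, 0.2667, 0.0483]
tool_rot: [0.942, 0.212, -0.253, 0.058]
force: [0.0, 0.8, -0.5]
width: 0.537
grasp_force: 62.3
```

Request:
{"op": "apply_moves", "data": {
  "targets": [
    [0.12, 0, 0.22, 0, 0, 0],
    [0, 0, 0, 0, 0, 0]
  ]
}}

```text
time_s: 13.4
eef_pos: [0.5323, 0.267, 0.0473]
tool_rot: [0.943, 0.212, -0.252, 0.057]
force: [3.4, 2.6, 10.6]
width: 0.536
grasp_force: 63.4
```

Request:
{"op": "apply_moves", "data": {
  "targets": [
    [0.1, 0, 0.17, 0, 0, 0],
    [0, 0, 0, 0, 0, 0]
  ]
}}

```text
time_s: 13.6
eef_pos: [0.5325, 0.2671, 0.0471]
tool_rot: [0.943, 0.212, -0.251, 0.057]
force: [1.0, -0.5, 23.6]
width: 0.541
grasp_force: 64.6
```

Request:
{"op": "apply_moves", "data": {
  "targets": [
    [0.1, 0, 0.17, 0, 0, 0],
    [0, 0, 0, 0, 0, 0]
  ]
}}

```text
time_s: 13.8
eef_pos: [0.5326, 0.2671, 0.0469]
tool_rot: [0.943, 0.212, -0.252, 0.057]
force: [-3.8, -3.2, 40.7]
width: 0.537
grasp_force: 65.7
```

Request:
{"op": "apply_moves", "data": {
  "targets": [
    [0, 0, 0, 0, 0, 0],
    [0, 0, 0, 0, 0, 0],
    [0, 0, 0, 0, 0, 0],
    [0, 0, 0, 0, 0, 0]
  ],
  "claw": 7.0
}}

```text
time_s: 14.2
eef_pos: [0.5312, 0.2667, 0.0416]
tool_rot: [0.942, 0.212, -0.253, 0.058]
force: [0.4, -1.0, 0.3]
width: 0.82
grasp_force: 0.0
```

Request:
{"op": "apply_moves", "data": {
  "targets": [
    [0, 0, -1.5, 0, 0, 0],
    [0, 0, -2.5, 0, 0, 0],
    [0, 0, -3, 0, 0, 0],
    [0, 0, -3, 0, 0, 0],
    [0, 0, -3, 0, 0, 0]
  ]
}}

```text
time_s: 14.7
eef_pos: [0.5905, 0.295, 0.1554]
tool_rot: [0.942, 0.212, -0.253, 0.058]
force: [0.6, -0.2, 0.6]
width: 0.817
grasp_force: 0.0
```

```bash
python3 - <<'E'
from h import *
s=read_state();P=s["eef_pos"];print(s["time_s"],P,s["force"],s["q"].round(2))
F=Rn.from_euler('z',25.4,degrees=True)*frame([0,0,-1],[0,-1,0])
rows([.47,.12,.16],F)
t=snap("top");c=snap("scene")
def fl(im,n):
    for b in blobs(im,(10,60,60),(35,255,255),(150,180,200,215),3)[0]:
        if b[0][4]<60:print(n,b[0],b[1].round(2))
fl(t,"top")
print("pred home",proj("top",np.array([.530,.266,.048])))
E
```

```text
14.7 [0.59047228 0.29504118 0.15535404] [ 0.56300639 -0.1875758   0.57893365] [ 0.41  0.93  0.83 -0.02  1.91  1.54]
[[-3.2, 2.1, 1.8, 0.0, 6.0, -0.0], [-3.4, 2.2, 1.4, 0.0, 6.0, -0.0], [-3.5, 2.1, 1.0, 0.0, 6.0, -0.0], [-3.7, 2.1, 0.7, 0.0, 6.0, -0.0], [-3.6, 2.2, 0.3, 0.1, 6.1, -0.0]]
ends [0.4705 0.1197 0.1602] 0.03
top [165 187   3   4   9] [165.89 188.67]
top [170 188   4   3  10] [171.2 189. ]
top [162 192   3   3   7] [163.   193.29]
top [166 192   5   5  19] [168.21 193.63]
top [172 193   4   3  10] [173.8 194. ]
top [164 197   3   4   8] [165.38 198.25]
top [170 197   3   4  11] [170.91 198.64]
top [150 200   6  15  51] [151.65 208.86]
pred home [168.61814756 193.81512373]
```

```bash
python3 - <<'E'
from h import *
F=Rn.from_euler('z',25.4,degrees=True)*frame([0,0,-1],[0,-1,0])
p,R=rows([.530,.266,.13],F,5)
E
```

```text
[[-0.9, 0.0, 1.2, 0.0, 5.9, -0.0], [-1.0, 0.0, 1.0, 0.0, 6.0, -0.0], [-1.2, 0.0, 1.0, 0.0, 5.9, -0.0], [-1.2, 0.0, 0.8, 0.0, 6.0, -0.0], [-1.3, 0.0, 0.7, 0.1, 5.9, -0.0]]
ends [0.53   0.2663 0.13  ] 0.04
```

Request:
{"op": "apply_moves", "data": {
  "targets": [
    [-0.9, 0, 1.2, 0, 5.9, 0],
    [-1.0, 0, 1.0, 0, 6.0, 0],
    [-1.2, 0, 1.0, 0, 5.9, 0],
    [-1.2, 0, 0.8, 0, 6.0, 0],
    [-1.3, 0, 0.7, 0.1, 5.9, 0]
  ],
  "claw": 0
}}

```text
time_s: 15.3
eef_pos: [0.5271, 0.265, 0.1264]
tool_rot: [0.976, 0.22, -0.001, 0.0]
force: [1.5, 0.6, -0.3]
width: -0.001
grasp_force: 0.0
```

Request:
{"op": "apply_moves", "data": {
  "targets": [
    [0, 0, 2.0, 0, 0, 0],
    [0, 0, 2.0, 0, 0, 0],
    [0, 0, 1.0, 0, 0, 0],
    [0, 0, 0, 0, 0, 0]
  ]
}}

```text
time_s: 15.7
eef_pos: [0.527, 0.265, 0.0753]
tool_rot: [0.976, 0.22, -0.005, 0.001]
force: [0.0, -0.3, -0.0]
width: -0.001
grasp_force: 0.0
```

```bash
python3 - <<'E'
from h import *
s=read_state();P=s["eef_pos"];print(s["time_s"],P,s["force"],s["width"])
F=Rn.from_euler('z',25.4,degrees=True)*frame([0,0,-1],[0,-1,0])
p,R=rows([.530,.266,.07],F,2)
E
```

```text
15.7 [0.52701261 0.26495786 0.07533397] [ 0.0217396  -0.25741243 -0.01678791] -0.0008187009971308397
[[0.2, 0.0, 0.3, -0.0, 0.3, -0.0], [0.1, 0.0, 0.2, -0.0, 0.2, -0.0]]
ends [0.5297 0.2662 0.0703] 0.06
```

Request:
{"op": "apply_moves", "data": {
  "targets": [
    [0.3, 0, 0.2, 0, 0.5, 0],
    [0, 0, 0.2, 0, 0, 0],
    [0, 0, 0, 0, 0, 0]
  ]
}}

```text
time_s: 16.0
eef_pos: [0.5307, 0.2667, 0.0733]
tool_rot: [0.976, 0.22, 0.001, -0.0]
force: [-0.4, -0.0, 0.1]
width: 0.004
grasp_force: 0.0
```

Request:
{"op": "apply_moves", "data": {
  "targets": [
    [0, 0, 0.2, 0, 0, 0],
    [0, 0, 0, 0, 0, 0]
  ]
}}

```text
time_s: 16.2
eef_pos: [0.5305, 0.2666, 0.071]
tool_rot: [0.976, 0.22, 0.001, -0.0]
force: [-0.0, 0.3, 1.0]
width: -0.001
grasp_force: 0.0
```

Request:
{"op": "apply_moves", "data": {
  "targets": [
    [0, 0, 0.2, 0, 0, 0],
    [0, 0, 0, 0, 0, 0]
  ]
}}

```text
time_s: 16.4
eef_pos: [0.5304, 0.2666, 0.0688]
tool_rot: [0.976, 0.22, 0.001, -0.0]
force: [0.1, 0.1, -0.9]
width: 0.0
grasp_force: 0.0
```

Request:
{"op": "apply_moves", "data": {
  "targets": [
    [0, 0, 0.15, 0, 0, 0],
    [0, 0, 0, 0, 0, 0]
  ]
}}

```text
time_s: 16.6
eef_pos: [0.5307, 0.2667, 0.0676]
tool_rot: [0.976, 0.22, 0.001, -0.0]
force: [-0.8, 0.2, -0.1]
width: -0.001
grasp_force: 0.0
```

Request:
{"op": "apply_moves", "data": {
  "targets": [
    [0, 0, 0.15, 0, 0, 0],
    [0, 0, 0, 0, 0, 0]
  ]
}}

```text
time_s: 16.8
eef_pos: [0.5311, 0.2667, 0.0671]
tool_rot: [0.976, 0.22, 0.002, -0.0]
force: [-2.1, -0.2, 9.6]
width: -0.001
grasp_force: 4.8
```

Request:
{"op": "apply_moves", "data": {
  "targets": [
    [0, 0, 0.15, 0, 0, 0],
    [0, 0, 0, 0, 0, 0]
  ]
}}

```text
time_s: 17.0
eef_pos: [0.5312, 0.2668, 0.067]
tool_rot: [0.976, 0.22, 0.002, -0.001]
force: [-9.1, -4.5, 24.9]
width: -0.0
grasp_force: 12.6
```

Request:
{"op": "apply_moves", "data": {
  "targets": [
    [0, 0, 0.15, 0, 0, 0],
    [0, 0, 0, 0, 0, 0]
  ]
}}

```text
time_s: 17.2
eef_pos: [0.5313, 0.2668, 0.0668]
tool_rot: [0.976, 0.22, 0.002, -0.001]
force: [-16.4, -8.7, 41.1]
width: 0.001
grasp_force: 20.5
```

Request:
{"op": "apply_moves", "data": {
  "targets": [
    [0, 0, -1.0, 0, 0, 0],
    [0, 0, -3.0, 0, 0, 0],
    [-3, 0, -4, 0, 0, 0],
    [-4.5, 0, -2.0, 0, 0, 0],
    [-4.5, 0, 0, 0, 0, 0]
  ],
  "claw": 4
}}

```text
time_s: 17.7
eef_pos: [0.4215, 0.2148, 0.1651]
tool_rot: [0.976, 0.22, 0.003, -0.001]
force: [0.4, 0.6, 0.5]
width: 0.468
grasp_force: 0.0
```

Request:
{"op": "apply_moves", "data": {
  "targets": [
    [0, 4.5, 0, 0, 0, 0],
    [0, 4.5, 0, 0, 0, 0],
    [0, 4.5, 0, 0, 0, 0],
    [0, 4.5, 0, 0, 0, 0],
    [0, 0, 0, 0, 0, 0]
  ]
}}

```text
time_s: 18.2
eef_pos: [0.5005, 0.0486, 0.1627]
tool_rot: [0.976, 0.218, 0.001, -0.0]
force: [0.5, -0.6, 0.8]
width: 0.465
grasp_force: 0.0
```

```bash
python3 - <<'E'
from h import *
s=read_state();P=s["eef_pos"];print(s["time_s"],P,s["q"].round(2))
t=snap("top");c=snap("scene")
cv2.imwrite("pics/g6.png",np.hstack([cv2.resize(t[150:250,115:215],(400,400),interpolation=2),cv2.resize(c[160:240,320:400],(400,400),interpolation=2)]))
C=Rn.from_euler('z',-25.4,degrees=True);N=np.array([.5300,.2658,0])
for b in blobs(t,(0,120,70),(10,255,255),(115,150,215,250),4)[0]: print("top red",b[0],C.apply(plane("top",b[1],.05)-N).round(4),C.apply(plane("top",b[1],.018)-N).round(4))
for b in blobs(c,(0,120,70),(10,255,255),(315,165,420,250),4)[0]: print("scene red",b[0],C.apply(plane("scene",b[1],.045)-N).round(4),C.apply(plane("scene",b[1],.018)-N).round(4))
for b in blobs(t,(10,60,60),(35,255,255),(155,180,185,205),3)[0]: print(b[0],b[1].round(2))
print(proj("top",N+[0,0,.048]))
E
```

```text
18.2 [0.50048482 0.0485654  0.16267408] [0.02 0.29 1.75 0.   1.1  1.16]
top red [142 215  10   7  52] [-0.0318  0.0736  0.05  ] [-0.0262  0.0831  0.018 ]
scene red [374 183  11  12  91] [-0.0283  0.0752  0.045 ] [-0.0459  0.0919  0.018 ]
scene red [388 201   5   3   7] [0.0169 0.0816 0.045 ] [0.0011 0.0985 0.018 ]
[164 187   4   4  10] [165.7 188.3]
[170 187   4   4  13] [171.38 188.62]
[166 191  10  10  46] [170.37 194.87]
[161 192   4   4  10] [162.7 193.3]
[164 197   4   4  11] [165.18 198.18]
[168.69700389 193.81550983]
```

View pics/g6.png

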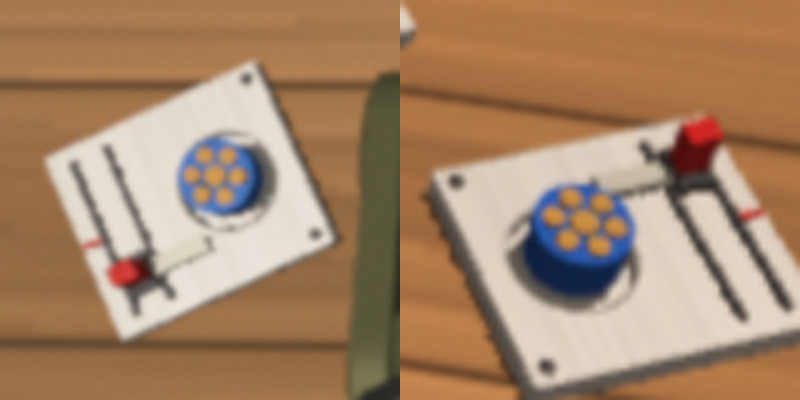

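The die sits flush and level, flower centred near top crop (215,176). The red grip is at (128,270) and the mark is 30–35 mm along the track. Next I'll grip the lock.

```bash
python3 - <<'E'
from h import *
Z=Rn.from_euler('z',25.4,degrees=True);N=np.array([.5300,.2658,0])
F=Z*frame([0,0,-1],[0,-1,0])
g=N+Z.apply([-.0325,.075,0]);print(g, tri((379.1,188.05),(146.25,217.74)))
p,R=rows([g[0],g[1],.12],F,8)
E
```

```text
[0.46847147 0.31960976 0.        ] (array([0.46975619, 0.32218589, 0.04309097]), np.float64(0.00024201684075362547))
[[1.1, -3.2, 0.5, -0.0, -0.0, -0.0], [1.1, -3.2, 0.6, -0.0, -0.0, -0.0], [1.0, -3.2, 0.5, -0.0, -0.0, -0.0], [1.1, -3.2, 0.5, -0.0, -0.0, -0.0], [1.1, -3.1, 0.6, -0.0, -0.0, -0.0]]
[[1.1, -3.2, 0.5, -0.0, -0.0, -0.0], [1.1, -3.2, 0.5, -0.0, -0.1, -0.1], [1.1, -3.2, 0.6, -0.0, -0.0, -0.0]]
ends [0.4689 0.3196 0.1197] 0.05
```

Request:
{"op": "apply_moves", "data": {
  "targets": [
    [1.1, -3.2, 0.5, 0, 0, 0],
    [1.1, -3.2, 0.6, 0, 0, 0],
    [1.0, -3.2, 0.5, 0, 0, 0],
    [1.1, -3.2, 0.5, 0, 0, 0],
    [1.1, -3.1, 0.6, 0, 0, 0]
  ]
}}

```text
time_s: 18.8
eef_pos: [0.4785, 0.2219, 0.1358]
tool_rot: [0.975, 0.221, 0.001, -0.0]
force: [0.3, 0.5, -0.5]
width: 0.464
grasp_force: 0.0
```

Request:
{"op": "apply_moves", "data": {
  "targets": [
    [1.1, -3.2, 0.5, 0, 0, 0],
    [1.1, -3.2, 0.5, 0, -0.1, -0.1],
    [1.1, -3.3, 0.6, 0, 0, 0],
    [0, 0, 0, 0, 0, 0]
  ]
}}

```text
time_s: 19.2
eef_pos: [0.4657, 0.3251, 0.1191]
tool_rot: [0.975, 0.223, -0.0, -0.0]
force: [-0.3, -0.7, -0.1]
width: 0.468
grasp_force: 0.0
```

```bash
python3 - <<'E'
from h import *
s=read_state();print(s["time_s"],s["eef_pos"],s["width"]*8.54)
Z=Rn.from_euler('z',25.4,degrees=True)
F=Z*frame([0,0,-1],[0,-1,0])
p,R=rows([.4693,.3205,.115],F,1)
p,R=rows([.4693,.3205,.049],F,4,p,R)
E
```

```text
19.2 [0.46567571 0.32510578 0.11907618] 3.992673422477241
[[0.1, 0.6, 0.4, -0.0, 0.0, 0.4]]
ends [0.4692 0.3201 0.1151] 0.06
[[0.0, -0.0, 1.7, -0.0, 0.0, -0.0], [0.0, -0.0, 1.6, -0.0, 0.0, -0.0], [0.0, -0.0, 1.7, -0.0, 0.0, -0.0], [0.0, -0.0, 1.6, -0.0, 0.0, -0.0]]
ends [0.4691 0.3202 0.0491] 0.06
```

Request:
{"op": "apply_moves", "data": {
  "targets": [
    [0.1, 0.5, 0.4, 0, 0, 0.4],
    [0, 0, 0, 0, 0, 0],
    [0, 0, 0, 0, 0, 0]
  ]
}}

```text
time_s: 19.5
eef_pos: [0.4712, 0.3162, 0.116]
tool_rot: [0.976, 0.217, 0.0, -0.0]
force: [0.2, 0.6, 0.3]
width: 0.465
grasp_force: 0.0
```

Request:
{"op": "apply_moves", "data": {
  "targets": [
    [0, 0, 1.7, 0, 0, 0],
    [0, 0, 1.6, 0, 0, 0],
    [0, 0, 1.7, 0, 0, 0],
    [0, 0, 1.6, 0, 0, 0],
    [0, 0, 0, 0, 0, 0]
  ]
}}

```text
time_s: 20.0
eef_pos: [0.4704, 0.3159, 0.0484]
tool_rot: [0.976, 0.217, -0.001, 0.0]
force: [1.1, 0.5, -0.3]
width: 0.462
grasp_force: 0.0
```

Request:
{"op": "apply_moves", "data": {
  "targets": [
    [0, 0, 0, 0, 0, 0],
    [0, 0, 0, 0, 0, 0],
    [0, 0, 0, 0, 0, 0],
    [0, 0, 0, 0, 0, 0]
  ],
  "claw": 1.2
}}

```text
time_s: 20.4
eef_pos: [0.4702, 0.3198, 0.0514]
tool_rot: [0.976, 0.218, 0.001, -0.002]
force: [-10.6, 24.9, -1.7]
width: 0.194
grasp_force: 60.0
```

Request:
{"op": "apply_moves", "data": {
  "targets": [
    [0, -0.2, 0, 0, 0, 0],
    [0.8, -0.1, 0, 0, 0, 0],
    [0, 0, 0, 0, 0, 0]
  ]
}}

```text
time_s: 20.7
eef_pos: [0.4781, 0.324, 0.0514]
tool_rot: [0.976, 0.217, 0.002, -0.001]
force: [-0.9, 6.2, 5.4]
width: 0.195
grasp_force: 61.2
```

Request:
{"op": "apply_moves", "data": {
  "targets": [
    [0.8, 0, 0, 0, 0, 0],
    [0.8, 0, 0, 0, 0, 0],
    [0.7, 0, 0, 0, 0, 0],
    [0, 0, 0, 0, 0, 0]
  ]
}}

```text
time_s: 21.1
eef_pos: [0.499, 0.334, 0.0514]
tool_rot: [0.976, 0.217, 0.002, -0.001]
force: [-1.5, 7.4, 4.4]
width: 0.194
grasp_force: 61.1
```

```bash
python3 - <<'E'
from h import *
s=read_state();P=s["eef_pos"];print(s["time_s"],P,s["force"])
C=Rn.from_euler('z',-25.4,degrees=True);N=np.array([.5300,.2658,0])
print(C.apply(P-N),C.apply(np.array([.4702,.3198,.05])-N))
E
```

```text
21.1 [0.49902116 0.33403541 0.05135951] [-1.54723241  7.43266284  4.3829349 ]
[0.00128428 0.07492737 0.05135951] [-0.03085695  0.07443043  0.05      ]
```

Moved 32 mm along the track. I'll release, retreat and check against the mark.

Request:
{"op": "apply_moves", "data": {
  "targets": [
    [0, 0, 0, 0, 0, 0],
    [0, 0, 0, 0, 0, 0],
    [0, 0, 0, 0, 0, 0],
    [0, 0, 0, 0, 0, 0]
  ],
  "claw": 4
}}

```text
time_s: 21.5
eef_pos: [0.498, 0.3326, 0.05]
tool_rot: [0.976, 0.217, 0.0, -0.0]
force: [0.3, -0.1, -0.2]
width: 0.47
grasp_force: 0.0
```

Request:
{"op": "apply_moves", "data": {
  "targets": [
    [0, 0, -1.5, 0, 0, 0],
    [0, 0, -3, 0, 0, 0],
    [0, 0, -4, 0, 0, 0],
    [-4, 2, -3, 0, 0, 0],
    [-4, 4, 0, 0, 0, 0]
  ]
}}

```text
time_s: 22.0
eef_pos: [0.4553, 0.254, 0.1673]
tool_rot: [0.976, 0.218, 0.004, -0.001]
force: [1.3, -1.8, -0.0]
width: 0.467
grasp_force: 0.0
```

Request:
{"op": "apply_moves", "data": {
  "targets": [
    [0, 4.5, 0, 0, 0, 0],
    [0, 4.5, 0, 0, 0, 0],
    [0, 4.5, 0, 0, 0, 0],
    [0, 4.5, 0, 0, 0, 0],
    [0, 4.5, 0, 0, 0, 0]
  ]
}}

```text
time_s: 22.5
eef_pos: [0.551, 0.0476, 0.1641]
tool_rot: [0.976, 0.217, 0.001, -0.0]
force: [1.1, 0.4, -0.2]
width: 0.467
grasp_force: 0.0
```

```bash
python3 - <<'E'
from h import *
s=read_state();print(s["time_s"],s["eef_pos"])
t=snap("top");c=snap("scene")
cv2.imwrite("pics/g7.png",np.hstack([cv2.resize(t[150:250,115:215],(400,400),interpolation=2),cv2.resize(c[160:240,320:400],(400,400),interpolation=2)]))
C=Rn.from_euler('z',-25.4,degrees=True);N=np.array([.5300,.2658,0]);q=[]
for n,im,r in(("top",t,(115,150,215,250)),("scene",c,(315,165,420,250))):
    B=blobs(im,(0,120,70),(10,255,255),r,4)[0]
    for b in B: print(n,b[0],b[1].round(2),C.apply(plane(n,b[1],.043)-N).round(4),C.apply(plane(n,b[1],.018)-N).round(4))
    q.append(max(B,key=lambda b:b[0][4])[1])
P,e=tri(q[1],q[0]);print(C.apply(P-N),e)
E
```

```text
22.5 [0.55099656 0.04760689 0.16412212]
top [137 204  10   7  51] [141.51 206.55] [0.0008 0.0766 0.043 ] [0.0061 0.084  0.018 ]
scene [380 193  13  12  99] [385.47 198.89] [0.0041 0.0766 0.043 ] [-0.0109  0.092   0.018 ]
[0.00181523 0.07826008 0.03929323] 0.001121789619891113
```

View pics/g7.png

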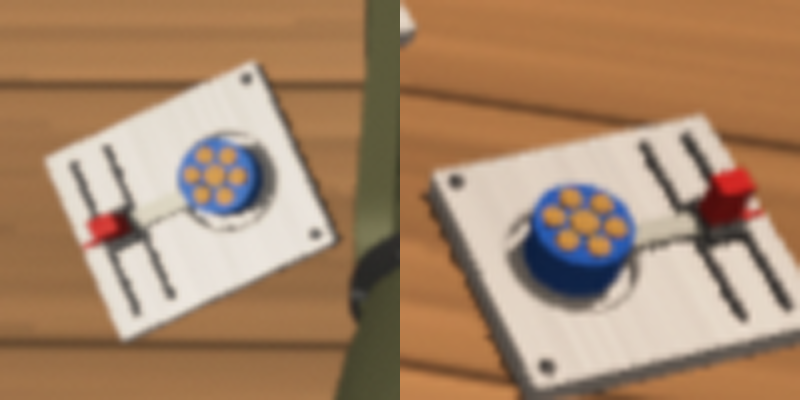

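The grip stands level with the red mark: in the top crop, the line along the tongue runs into the mark at (85,243). Its tongue lies over the die's rim, and the measured carrier x agrees with the mark to about 1 mm.

```bash
python3 -c "
from station import *
print(hand_in())"
```

```text
the job is handed in; nothing more can be done
None
```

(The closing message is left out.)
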